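# Turn the tray brush over in its crock so the bristles can dry

## Robot

A 7-joint arm with a two-finger parallel gripper is mounted at the origin on the work surface. World frame = base frame: x ahead of the robot, y to its left, z up, the work surface at z = 0. Lengths are in m, angles in rad, forces in N, time in s.
With the tool pointing down it reaches from about 0.425 to 0.875 m from the base axis. Payload 8.4 kg.
Tool frame: the origin (TCP) lies midway between the tips of the shut fingers; the grasp point (between the pads) lies 19 mm behind it; x points along the fingers, y is the direction in which the jaws open and shut, and the axes are right-handed (so a half turn about x gives the same grasp; the last joint's range is limited). The gripper opens to 87 mm and grips with 3 to 60 N. Pads are 19 mm wide; open, the fingers measure 117 mm over their backs; the gripper's body (75 mm by 190 mm) begins 51 mm behind the grasp point.
Start: joints at [1.096, 0.333, 0.04, 1.465, -0.013, 1.343, -0.059], TCP at [0.239, -0.605, 0.223] pointing down, gripper open.
Joint ranges: [-2.58, 2.58], [-0.38, 2.09], [-1.3, 1.39], [0.25, 2.4], [-1.5, 4.64], [0.08, 2.09], [-2.65, 2.65]. Speed limits (rad/s): [2.22, 2.22, 2.79, 2.79, 3.14, 3.14, 3.14].

## Interface

Orientations are given as a unit quaternion [w, x, y, z].
In Python, from plant import bot gives the robot as it stands.
- The arm moves only by the tool jog_arm, never from a script. Its argument "deltas" is a list of rows, each an object with "xyz": the shift along the world's x, y, z in m, a list of three; "yaw": the turn about the world's z in rad. In form: [{"xyz": [tx, ty, tz], "yaw": yaw}, ...]. A call has 1 to 5 rows; each row shifts and turns the commanded pose from where the row before left it; what a row does not reach is not made up. A row lasts 1/8 s, in which the tool goes at most 62.5 mm and 10.7 degrees, less where a joint would pass 70% of its speed; a pose out of reach is approached as far as the arm can. A call is refused whole if a number of a shift passes 0.0625 or a number of a turn 0.188, either way. A call with a gripper value outside its range is refused whole. "hand" is the closure, from -1 (fully open) to 1 (shut), so that 0 is half open, set as the call begins (left out, the last holds). The fingers move at their own pace and stop on an object; the grip force is fixed at half the most. Time passes only in rows, so rows that do not move let the fingers close. It gives the time, the measured TCP pose, the force and the opening at its end, in the units of the state.
- bot.read_state(): the state, without advancing time (a new reading comes with each control period).
- bot.grab_frame(name): name is "scene" or "side" or "wrist"; returns a dict with "image" (420x560x3 uint8, blue, green, red), "mtx" (3x3 intrinsics, pixels), "world_to_cam" (4x4, takes a point from world to camera coordinates); the wrist camera has in their place "T_tool_cam" (4x4, takes a point from camera to tool coordinates, whose origin is the TCP and whose axes are the tool frame's). Camera axes: x right, y up, looking along -z (the intrinsics and any distortion apply to the point x, -y, -z); pixel columns grow to the right and rows downward; lengths in m; the calibration is good to about 2 mm. The wrist camera is an equidistant fisheye: a pixel r from the principal point sees the ray r / f radians off the axis. A picture is of the moment at which its call begins: read the wrist's pose just before it. There is no depth.
- bot.close_job(): hands the job in, once; it reports no verdict.
The state is a dict: "t": time; "qpos": joint angles; "joint_velocities": joint speeds; "joint_efforts": joint torques, N m; "eef_pos": TCP position; "tool_rot": TCP orientation; "wrist_force": force on the tool from outside, world axes, zero at the start; "wrist_torque": the same for the moment, N m; "opening": opening from 0.0 (shut) to 1.0 (fully open).
Only numpy, scipy, OpenCV 4.12 (cv2) and the standard library are available. Lean on these libraries where they do the work, as an engineer would, in place of code of your own. Each camera call takes 0.05 s, during which the arm holds its last target.

## Task

On this tea-drying bench three small slanted crocks hold a utensil each, and one brush has been put away wrongly, bristles down with its bare handle sticking out. Pull that brush out, turn it end for end and put it back into the same crock handle first, all the way down to the bottom, with the bristles sticking up out of the mouth. Let go of it, and leave the other brush and the scoop where they are in their crocks.

Things in the scene. Friction and masses are not known exactly. Their poses are not given: they have to be found in the camera images.
- brush: Wrongly stored brush: butt up, facing away from robot, sloping 34 deg above level. 260 mm long,. Origin: centre of handle butt; z: butt to bristle tips. Wood handle dia 28 (0-163 mm from butt), steel ferrule dia 32 (to 200), rigid dark bristles dia 36 (to 260). Grip about 130 mm from butt: 45 mm clear of rim now and when reversed. Gripper square to it, half turn about its approach, reverses it.
- crock: Brown stoneware crock of this brush: round tube fixed in a wooden cradle. Origin: centre of inner floor, 45 mm above bench; frame upright, x level, away from robot. Tube axis rises from the origin to the mouth along (0.743, 0, 0.669): 42 deg. Inner dia 46, outer 60, inner depth 85 mm. A brush let go leans on the lower rim, about 30 deg above level. Like crocks about 200 mm aside; order varies.
- brush_b: A second such brush, stored rightly in another crock, handle down, bristles out, sloping up away from the robot at 30 deg above level; leave alone. 260 mm long, bristles 36 mm in diameter. Origin: centre of its butt, at the bottom of its crock; z axis towards the bristles.
- scoop: Dark wooden tea scoop, 248 mm long, handle 28 mm in diameter, channel-shaped blade 42 mm wide; handle down in the third crock, sloping up away from the robot at 30 deg above level; leave alone. Origin: centre of its butt, at the bottom of its crock; z axis towards the blade.
Things that resemble listed ones, but are neither listed nor needed, are in the scene too. What is shaped like the crock but pink or yellow is not meant.

How it is judged:
By the outcome, as a careful person would: the job done as asked, in the order asked, and still so for the second after the job is handed in, with the robot touching nothing.
It also fails if it takes over 48 s, if anything falls off the work surface, if the arm or the gripper's body presses on something with over 40 N, if the wrist force passes 120 N, or if a joint passes its speed limit or range.

## Working session

There is one attempt and no reset: what is moved stays moved. The work goes in short steps, Python scripts to look and compute and a tool call to move; the robot and the scene stay as the last step left them, time stands still between calls to the robot, and variables do not carry over. Pictures are saved under pics/ and viewed, and the job is handed in when it is done.

Besides the shell and the picture viewer there is one more tool, called after ">>>" by a JSON object that holds its "name" and its "arguments", one argument or row to a line. jog_arm: Moves the arm, as the interface text tells. Its arguments: {"type":"object","properties":{"deltas":{"type":"array"},"hand":{"type":"number"}},"required":["deltas"]}

```bash
ls; mkdir -p pics; python3 - <<'E'
from plant import bot
import cv2,numpy as np
s=bot.read_state()
for k in s: print(k,s[k])
for n in ["scene","side","wrist"]:
    f=bot.grab_frame(n)
    cv2.imwrite(f"pics/{n}0.png",f["image"])
    for k in f:
        if k!="image": print(n,k,np.array(f[k]).round(4).tolist() if not isinstance(f[k],str) else f[k])
E
```

```text
pics
t 0.0
qpos [ 1.09581282  0.33395837  0.03986742  1.46626683 -0.01337874  1.34326753
 -0.05851794]
joint_velocities [-1.33329418e-03 -1.43273934e-04  1.39571899e-03  1.26704531e-03
 -3.28095719e-04  3.71518980e-05 -2.81139441e-03]
joint_efforts [-2.07170892e-04 -6.56362724e+01  1.33532949e+00 -4.03795445e+01
 -5.96454833e-02  4.50129993e-02  2.00208960e-04]
eef_pos [ 0.23835262 -0.60422964  0.22163067]
tool_rot [-0.13151352 -0.69451    -0.1326279   0.69481645]
wrist_force [0.25538479 0.84713498 0.42262995]
wrist_torque [ 0.02923313 -0.02871707 -0.00654612]
opening 0.9994810024813999
scene mtx [[484.7103, 0.0, 273.979], [0.0, 484.7103, 215.8523], [0.0, 0.0, 1.0]]
scene world_to_cam [[0.5445, 0.8388, -0.0028, -0.2491], [-0.6655, 0.434, 0.6073, 0.2188], [0.5106, -0.3288, 0.7945, -1.7227], [0.0, 0.0, 0.0, 1.0]]
side mtx [[533.8873, 0.0, 278.5652], [0.0, 533.8873, 206.4506], [0.0, 0.0, 1.0]]
side world_to_cam [[-0.8647, -0.5023, -0.0013, 0.4068], [0.253, -0.4378, 0.8627, -0.2641], [-0.4339, 0.7457, 0.5056, -1.1082], [0.0, 0.0, 0.0, 1.0]]
wrist mtx [[325.1923, 0.0, 284.4445], [0.0, 325.1923, 212.0484], [0.0, 0.0, 1.0]]
wrist T_tool_cam [[-0.0012, 0.2767, -0.9609, -0.1621], [1.0, 0.0006, -0.0011, 0.0001], [0.0003, -0.9609, -0.2767, -0.0763], [0.0, 0.0, 0.0, 1.0]]
```

View pics/scene0.png

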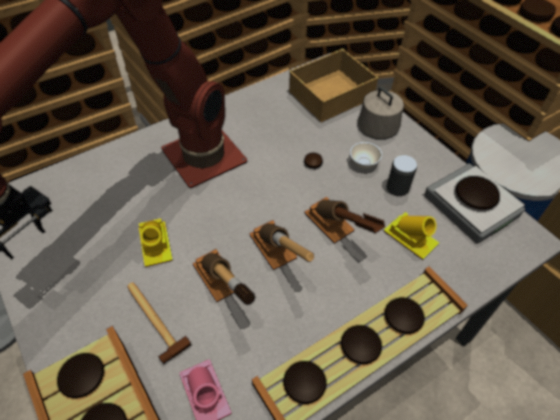

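View pics/side0.png

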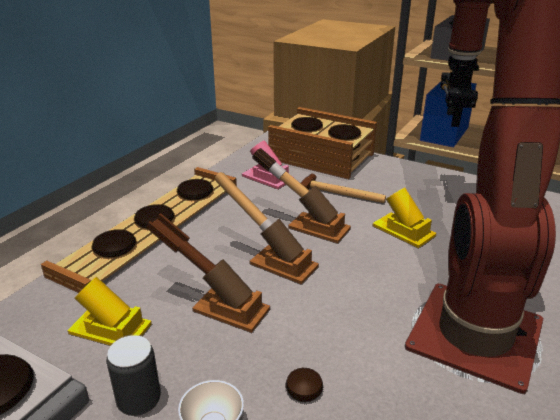

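View pics/wrist0.png

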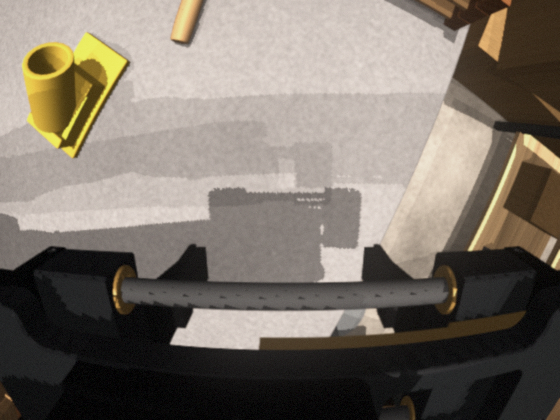

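The scene view shows three brown crocks. The candidates are:
- Near-left (215,265): ferrule and dark bristles stick out, so this is brush_b.
- Middle (272,238): a bare light wood handle sticks out to (311,258).
- Right (325,212): the dark scoop.

The pink and yellow crocks are decoys. The middle one fits, so I'll confirm it in enlarged crops.

```bash
python3 - <<'E'
import cv2
a=cv2.imread("pics/scene0.png")[205:285,235:335]; cv2.imwrite("pics/c1.png",cv2.resize(a,None,fx=7.5,fy=7.5,interpolation=2))
a=cv2.imread("pics/side0.png")[160:290,200:330]; cv2.imwrite("pics/c2.png",cv2.resize(a,None,fx=4.5,fy=4.5,interpolation=2))
E
```

```text
(no output)
```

View pics/c1.png

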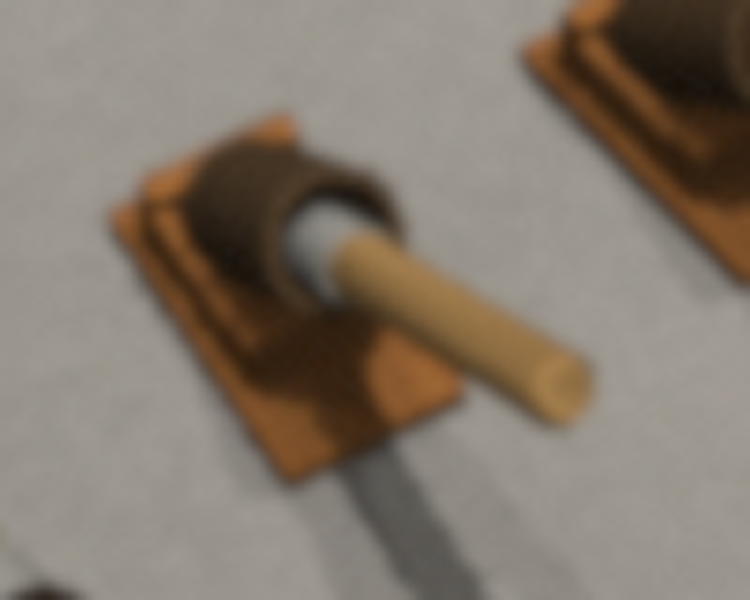

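View pics/c2.png

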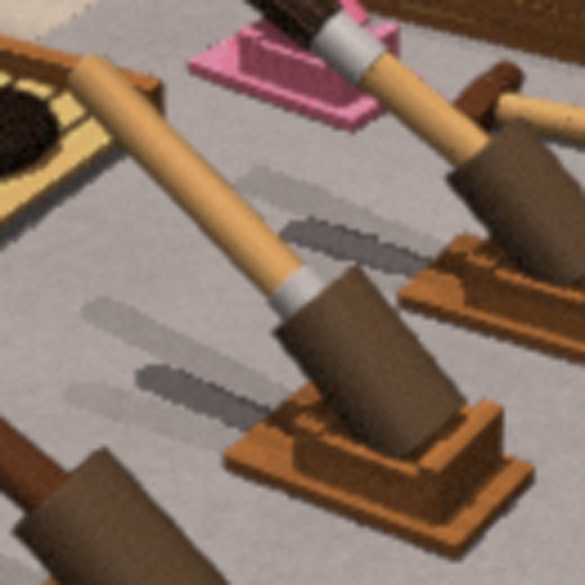

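The crop confirms it: bare wood butt out at scene (311,257), with a steel ferrule at the mouth. Next I triangulate.

```bash
cat > h.py <<'E'
import numpy as np, cv2
C={'scene':(np.array([[484.7103,0,273.979],[0,484.7103,215.8523],[0,0,1]]),None),'side':(np.array([[533.8873,0,278.5652],[0,533.8873,206.4506],[0,0,1]]),None)}
from plant import bot
def cams():
    o={}
    for n in('scene','side'):
        f=bot.grab_frame(n); o[n]=(f['image'],np.array(f['mtx']),np.array(f['world_to_cam']))
    return o
def ray(c,p):
    _,K,T=c; d=np.array([(p[0]-K[0,2])/K[0,0],-(p[1]-K[1,2])/K[1,1],-1]); R=T[:3,:3]
    d=R.T@d; return -R.T@T[:3,3], d/np.linalg.norm(d)
def tri(a,pa,b,pb):
    o1,d1=ray(a,pa);o2,d2=ray(b,pb)
    s=np.linalg.lstsq(np.stack([d1,-d2],1),o2-o1,rcond=None)[0]
    x,y=o1+s[0]*d1,o2+s[1]*d2
    return (x+y)/2,np.linalg.norm(x-y)
def plane(c,p,z):
    o,d=ray(c,p); return o+d*(z-o[2])/d[2]
def proj(c,X):
    _,K,T=c; q=T[:3,:3]@np.array(X)+T[:3,3]; return K[0,0]*q[0]/-q[2]+K[0,2], -K[1,1]*q[1]/-q[2]+K[1,2]
E
python3 - <<'E'
from h import *
c=cams(); a,b=c['scene'],c['side']
S=lambda u,v:(235+u/7.5-.5,205+v/7.5-.5); D=lambda u,v:(200+u/4.5-.5,160+v/4.5-.5)
B,e=tri(a,S(568,392),b,D(90,72)); print('butt',B,e)
J,e=tri(a,S(352,265),b,D(290,285)); print('junction',J,e, np.linalg.norm(B-J),'slope',np.degrees(np.arcsin((B-J)[2]/np.linalg.norm(B-J))),'yaw',np.degrees(np.arctan2(*(B-J)[[1,0]])))
M,e=tri(a,S(345,235),b,D(318,300)); print('mouth?',M,e)
P={k:plane(a,S(*v),0.01) for k,v in dict(L=(112,220),F=(290,483),R=(463,393),Bk=(285,113)).items()}
for k in P: print(k,P[k])
P2={k:plane(b,D(*v),0.008) for k,v in dict(L=(228,462),F=(458,555),R=(532,470)).items()}
for k in P2: print('side',k,P2[k])
cv2.destroyAllWindows if 0 else None
E
```

```text
butt [ 0.64974183 -0.01713107  0.19402752] 0.004736687176063376
junction [ 0.51709707 -0.01215004  0.10265767] 0.0019316489045400397 0.16114556753089448 slope 34.541428996376936 yaw -2.1505413298210643
mouth? [ 0.50011745 -0.00740161  0.10026984] 0.0040196725957198426
L [ 0.3906822  -0.04719202  0.01      ]
F [ 0.53654565 -0.05417531  0.01      ]
R [0.53921205 0.0261983  0.01      ]
Bk [0.38327704 0.04258192 0.01      ]
side L [0.53211801 0.03258281 0.008     ]
side F [0.38557411 0.04096054 0.008     ]
side R [ 0.38532133 -0.04392742  0.008     ]
```

The numbers hold up: the handle measures 161 mm (163 given), the slope is 34.5° (34 given), and brush yaw is about −2°. The grasp point is near (0.543, −0.013, 0.120). Now moving above it.

>>> {"name": "jog_arm", "arguments": {
  "deltas": [
    {"xyz": [0.025,0.049,0.012],"yaw": -0.035},
    {"xyz": [0.025,0.049,0.012],"yaw": -0.035},
    {"xyz": [0.025,0.049,0.012],"yaw": -0.035},
    {"xyz": [0.025,0.049,0.012],"yaw": -0.035},
    {"xyz": [0.025,0.049,0.012],"yaw": -0.035}
  ],
  "hand": -1
}}

```text
t: 0.88
eef_pos: [0.3641, -0.3579, 0.283]
tool_rot: [0.071, 0.704, 0.07, -0.704]
wrist_force: [0.9, 0.3, -0.1]
opening: 0.998
```

>>> {"name": "jog_arm", "arguments": {
  "deltas": [
    {"xyz": [0.025,0.049,0],"yaw": -0.035},
    {"xyz": [0.025,0.049,0],"yaw": -0.035},
    {"xyz": [0.025,0.049,0],"yaw": -0.035},
    {"xyz": [0.025,0.049,0],"yaw": -0.035},
    {"xyz": [0.025,0.049,0],"yaw": -0.035}
  ]
}}

```text
t: 1.5
eef_pos: [0.489, -0.113, 0.2827]
tool_rot: [0.009, 0.707, 0.009, -0.707]
wrist_force: [0.8, -0.4, -0.6]
opening: 1.002
```

>>> {"name": "jog_arm", "arguments": {
  "deltas": [
    {"xyz": [0.027,0.05,0],"yaw": -0.035},
    {"xyz": [0.027,0.05,0],"yaw": -0.035},
    {"xyz": [0,0,0],"yaw": 0}
  ]
}}

```text
t: 1.88
eef_pos: [0.5434, -0.0094, 0.2823]
tool_rot: [0.014, -0.707, 0.012, 0.707]
wrist_force: [-0.7, -0.3, 0.1]
opening: 0.995
```

```bash
python3 - <<'E'
from h import *
from scipy.spatial.transform import Rotation as R
s=bot.read_state(); q=s['tool_rot']; m=R.from_quat([q[1],q[2],q[3],q[0]]).as_matrix()
print(s['t'],s['eef_pos'],s['qpos'],'\n',m.round(3),np.degrees(np.arctan2(m[1,1],m[0,1])))
f=bot.grab_frame('wrist'); cv2.imwrite('pics/w1.png',f['image'])
E
```

```text
1.875 [ 0.54343931 -0.00935131  0.28232743] [ 0.39656125  0.12443129 -0.50269863  1.6113758   0.05823148  1.42103328
 -1.71961843] 
 [[ 0.    -0.037 -0.999]
 [ 0.002 -0.999  0.037]
 [-1.    -0.002  0.   ]] -92.13555448148502
```

View pics/w1.png

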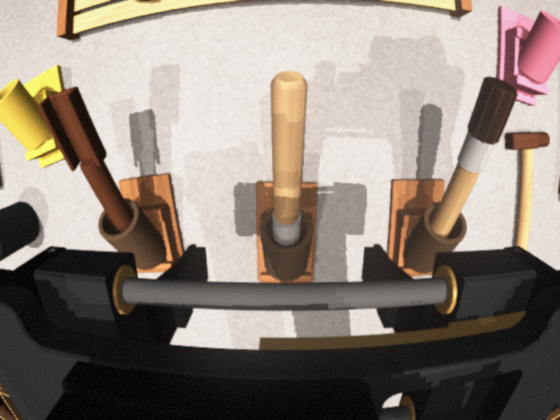

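The wrist view shows the brush centred between the fingers (handle at columns 275–305). Descending to the grasp.

>>> {"name": "jog_arm", "arguments": {
  "deltas": [
    {"xyz": [0,-0.003,-0.045],"yaw": 0},
    {"xyz": [0,0,-0.045],"yaw": 0},
    {"xyz": [0,0,-0.045],"yaw": 0},
    {"xyz": [0,0,-0.045],"yaw": 0},
    {"xyz": [0,0,0],"yaw": 0}
  ]
}}

```text
t: 2.55
eef_pos: [0.5397, -0.0192, 0.0998]
tool_rot: [0.016, -0.705, 0.016, 0.709]
wrist_force: [0.2, -0.4, 0.9]
opening: 0.998
```

>>> {"name": "jog_arm", "arguments": {
  "deltas": [
    {"xyz": [0,0,0],"yaw": 0},
    {"xyz": [0,0,0],"yaw": 0},
    {"xyz": [0,0,0],"yaw": 0},
    {"xyz": [0,0,0],"yaw": 0},
    {"xyz": [0,0,0],"yaw": 0}
  ],
  "hand": 1
}}

```text
t: 3.18
eef_pos: [0.5426, -0.0176, 0.1028]
tool_rot: [-0.016, 0.707, -0.016, -0.707]
wrist_force: [-0.6, 0.5, -0.6]
opening: 0.517
```

```bash
python3 - <<'E'
from h import *
print(bot.read_state()['opening'])
c=cams(); 
for n in c: 
    im=c[n][0]; u,v=map(int,proj(c[n],(.54,-.01,.13))); cv2.imwrite(f'pics/g_{n}.png',cv2.resize(im[v-75:v+75,u-100:u+100],None,fx=4,fy=4,interpolation=2))
E
```

```text
0.5166035167407073
```

View pics/g_side.png

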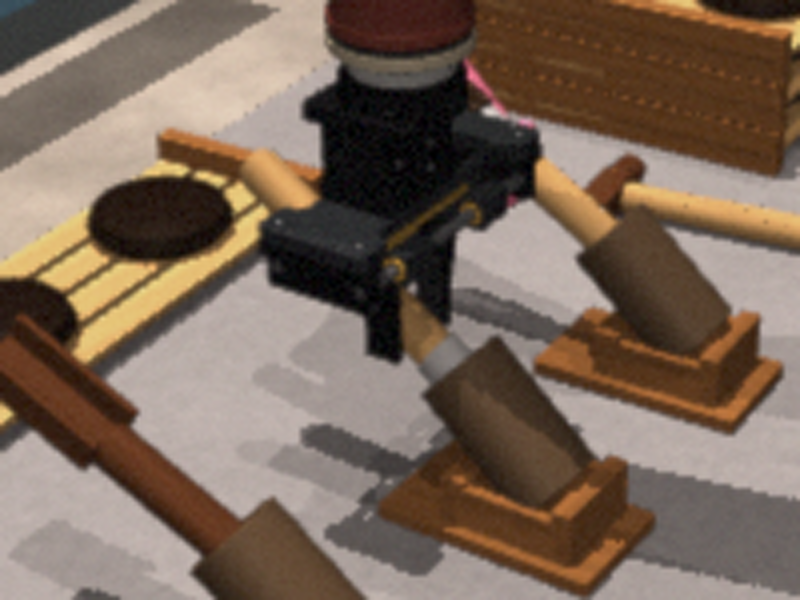

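>>> {"name": "jog_arm", "arguments": {
  "deltas": [
    {"xyz": [0,0.003,0],"yaw": 0},
    {"xyz": [0,0,0],"yaw": 0},
    {"xyz": [0,0,0],"yaw": 0},
    {"xyz": [0,0,0],"yaw": 0},
    {"xyz": [0,0,0],"yaw": 0}
  ],
  "hand": 1
}}

```text
t: 3.9
eef_pos: [0.5425, -0.0146, 0.1025]
tool_rot: [0.016, -0.707, 0.016, 0.707]
wrist_force: [-1.1, -0.0, 0.2]
opening: 0.308
```

>>> {"name": "jog_arm", "arguments": {
  "deltas": [
    {"xyz": [0,0,0],"yaw": 0},
    {"xyz": [0,0,0],"yaw": 0}
  ]
}}

```text
t: 4.15
eef_pos: [0.5425, -0.0146, 0.1025]
tool_rot: [0.016, -0.707, 0.016, 0.707]
wrist_force: [0.3, 0.7, -1.6]
opening: 0.31
```

>>> {"name": "jog_arm", "arguments": {
  "deltas": [
    {"xyz": [0.02,-0.001,0.015],"yaw": 0},
    {"xyz": [0.02,-0.001,0.015],"yaw": 0},
    {"xyz": [0.02,-0.001,0.015],"yaw": 0}
  ]
}}

```text
t: 4.53
eef_pos: [0.6032, -0.0179, 0.148]
tool_rot: [-0.016, 0.707, -0.016, -0.707]
wrist_force: [0.2, 0.1, -1.5]
opening: 0.312
```

>>> {"name": "jog_arm", "arguments": {
  "deltas": [
    {"xyz": [0.02,-0.001,0.016],"yaw": 0},
    {"xyz": [0.02,-0.001,0.02],"yaw": 0},
    {"xyz": [0,0,0.03],"yaw": 0},
    {"xyz": [0,0,0.03],"yaw": 0},
    {"xyz": [0,0,0],"yaw": 0}
  ]
}}

```text
t: 5.15
eef_pos: [0.6439, -0.0195, 0.2461]
tool_rot: [-0.016, 0.709, -0.016, -0.705]
wrist_force: [0.6, 0.7, -1.6]
opening: 0.307
```

```bash
python3 - <<'E'
from h import *
s=bot.read_state();print(s['opening'],s['eef_pos'])
c=cams(); p=s['eef_pos']
for n in c: 
    im=c[n][0]; u,v=map(int,proj(c[n],p)); cv2.imwrite(f'pics/p_{n}.png',cv2.resize(im[max(v-75,0):v+75,u-100:u+100],None,fx=4,fy=4,interpolation=2)); print(n,u,v)
E
```

```text
0.306876685270639 [ 0.6438821  -0.01954453  0.24606765]
scene 308 243
side 219 156
```

View pics/p_side.png

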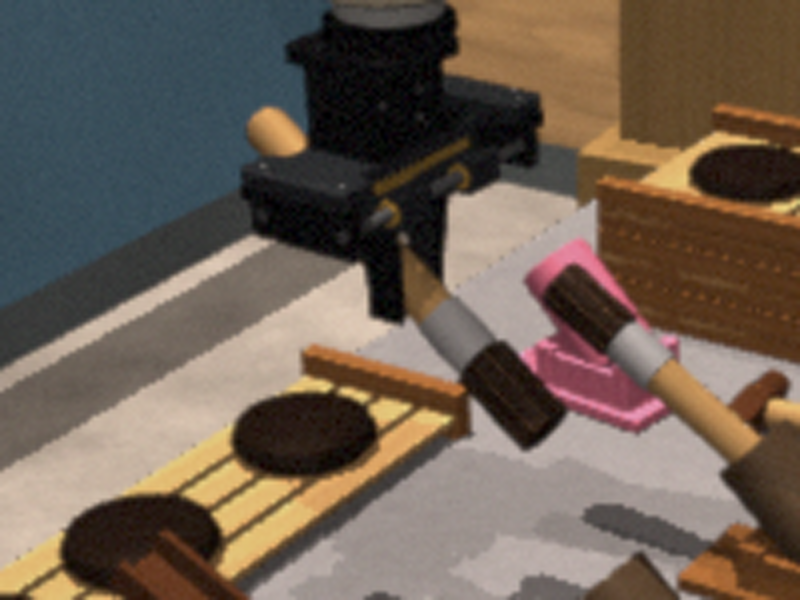

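The brush is out and still lies at about 34° in the grip. The jogs only yaw, so a half turn about the vertical would leave the butt up. I'll lever the bristles against the crock's upper rim so the brush pivots between the pads until the butt points down, then do the half turn.

>>> {"name": "jog_arm", "arguments": {
  "deltas": [
    {"xyz": [-0.035,0.003,0],"yaw": 0},
    {"xyz": [-0.034,0.003,0],"yaw": 0},
    {"xyz": [0,0,-0.025],"yaw": 0},
    {"xyz": [0,0,0],"yaw": 0}
  ]
}}

```text
t: 5.75
eef_pos: [0.5717, -0.0141, 0.216]
tool_rot: [0.016, -0.705, 0.016, 0.709]
wrist_force: [0.0, 0.9, -0.9]
opening: 0.314
```

```bash
cat > snap.py <<'E'
import sys
from h import *
s=bot.read_state();print(s['t'],s['opening'],s['eef_pos'],s['wrist_force'])
c=cams(); p=s['eef_pos']; L=[]
for n in c: 
    im=c[n][0]; u,v=map(int,proj(c[n],p)); u0,v0=min(max(u-70,0),420),min(max(v-70,0),280)
    L.append(cv2.resize(im[v0:v0+140,u0:u0+140],(400,400),interpolation=2)); print(n,'crop origin',u0,v0,'scale',400/140)
cv2.imwrite(f'pics/{sys.argv[1]}.png',np.hstack(L))
E
python3 snap.py r1
```

```text
5.75 0.31361701684185966 [ 0.57170514 -0.01409828  0.21596567] [ 0.01676719  0.92835793 -0.93944597]
scene crop origin 223 160 scale 2.857142857142857
side crop origin 174 105 scale 2.857142857142857
```

View pics/r1.png

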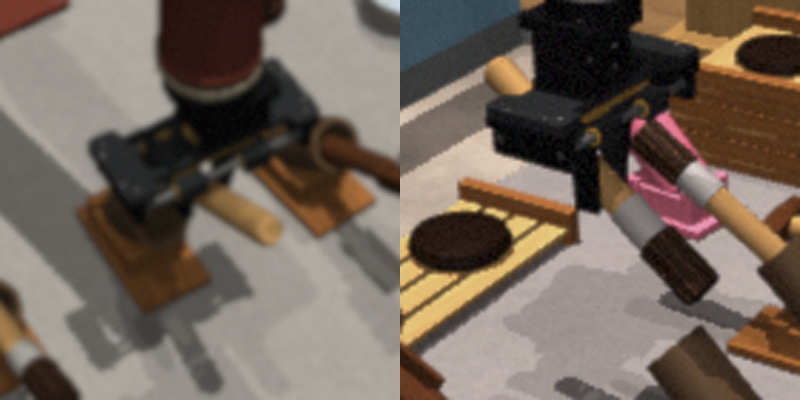

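The side view shows the bristle end just above the crock's upper rim, near crop (690,300). Lowering slowly and watching the force.

>>> {"name": "jog_arm", "arguments": {
  "deltas": [
    {"xyz": [0,0,-0.015],"yaw": 0},
    {"xyz": [0,0,-0.015],"yaw": 0},
    {"xyz": [0,0,-0.01],"yaw": 0}
  ]
}}

```text
t: 6.22
eef_pos: [0.5732, -0.0136, 0.1771]
tool_rot: [0.016, -0.706, 0.016, 0.707]
wrist_force: [-0.9, 0.4, 1.8]
opening: 0.308
```

>>> {"name": "jog_arm", "arguments": {
  "deltas": [
    {"xyz": [0,0,-0.01],"yaw": 0},
    {"xyz": [0,0,-0.01],"yaw": 0}
  ]
}}

```text
t: 6.48
eef_pos: [0.5738, -0.0136, 0.1582]
tool_rot: [-0.016, 0.707, -0.016, -0.707]
wrist_force: [0.5, 0.2, 1.4]
opening: 0.312
```

```bash
python3 snap.py r2
```

```text
6.475 0.3117804591071761 [ 0.57380587 -0.01357652  0.15817216] [0.45492615 0.2018909  1.4225574 ]
scene crop origin 223 173 scale 2.857142857142857
side crop origin 174 126 scale 2.857142857142857
```

View pics/r2.png

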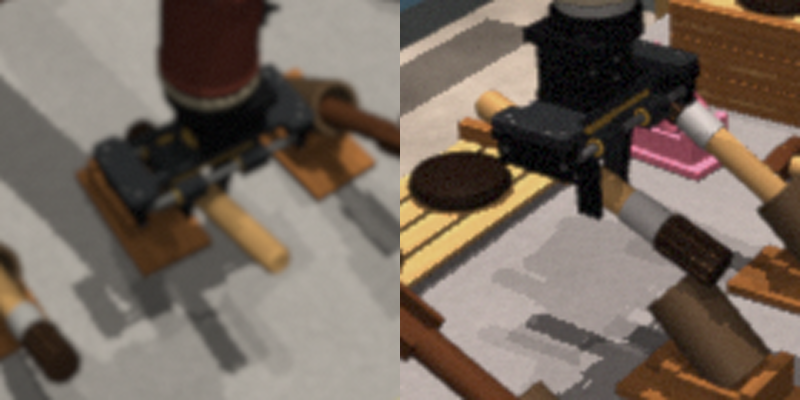

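The brush pivots in the grip at about 3 N. Continuing down.

>>> {"name": "jog_arm", "arguments": {
  "deltas": [
    {"xyz": [0,0,-0.014],"yaw": 0},
    {"xyz": [0,0,-0.014],"yaw": 0},
    {"xyz": [0,0,-0.014],"yaw": 0},
    {"xyz": [0,0,-0.014],"yaw": 0}
  ]
}}

```text
t: 7.08
eef_pos: [0.5736, -0.0137, 0.1015]
tool_rot: [-0.016, 0.707, -0.016, -0.707]
wrist_force: [1.4, -0.3, 2.1]
opening: 0.307
```

>>> {"name": "jog_arm", "arguments": {
  "deltas": [
    {"xyz": [0,0,-0.01],"yaw": 0},
    {"xyz": [0,0,-0.01],"yaw": 0},
    {"xyz": [0,0,0],"yaw": 0}
  ]
}}

```text
t: 7.45
eef_pos: [0.5731, -0.0136, 0.0817]
tool_rot: [0.016, -0.707, 0.016, 0.707]
wrist_force: [1.2, 0.1, 0.8]
opening: 0.31
```

```bash
python3 snap.py r3
```

```text
7.45 0.30996914362529887 [ 0.57310426 -0.01361474  0.08168164] [1.23427889 0.10736683 0.77144209]
scene crop origin 222 188 scale 2.857142857142857
side crop origin 175 153 scale 2.857142857142857
```

View pics/r3.png

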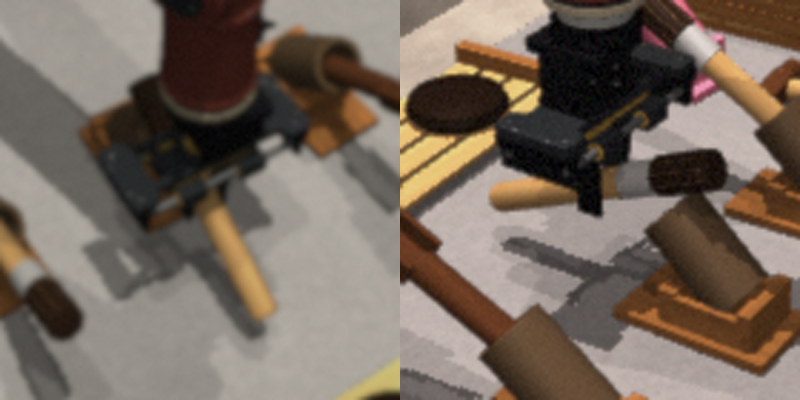

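```bash
python3 - <<'E'
from h import *
c=cams(); B,e=tri(c['scene'],(313.9,296.5),c['side'],(211,221.3)); print(B,e)
G=np.array([.5731,-.0136,.1007]); d=B-G; print(np.linalg.norm(d),np.degrees(np.arcsin(d[2]/np.linalg.norm(d))))
s=bot.read_state(); print(s['qpos'])
E
```

```text
[ 0.6891419  -0.02156554  0.0476856 ] 0.002574793261641651
0.1278268346577702 -24.502699228029506
[ 0.35201334  0.33672369 -0.4807761   1.79436178  0.17685117  1.0527768
 -1.80875659]
```

The slope is now −24.5°, butt down, with 128 mm from butt to grip (130 expected). Getting a few more degrees by moving in closer to the rim.

>>> {"name": "jog_arm", "arguments": {
  "deltas": [
    {"xyz": [-0.01,0,0],"yaw": 0},
    {"xyz": [-0.01,0,0],"yaw": 0},
    {"xyz": [0,0,-0.005],"yaw": 0},
    {"xyz": [0,0,0],"yaw": 0}
  ]
}}

```text
t: 8.15
eef_pos: [0.5531, -0.0137, 0.0772]
tool_rot: [0.016, -0.707, 0.016, 0.707]
wrist_force: [0.4, 0.5, 1.2]
opening: 0.31
```

```bash
python3 snap.py r4
```

```text
8.15 0.3098222017378381 [ 0.55310545 -0.01373444  0.0771906 ] [0.36599539 0.48540248 1.22013343]
scene crop origin 218 184 scale 2.857142857142857
side crop origin 182 157 scale 2.857142857142857
```

View pics/r4.png

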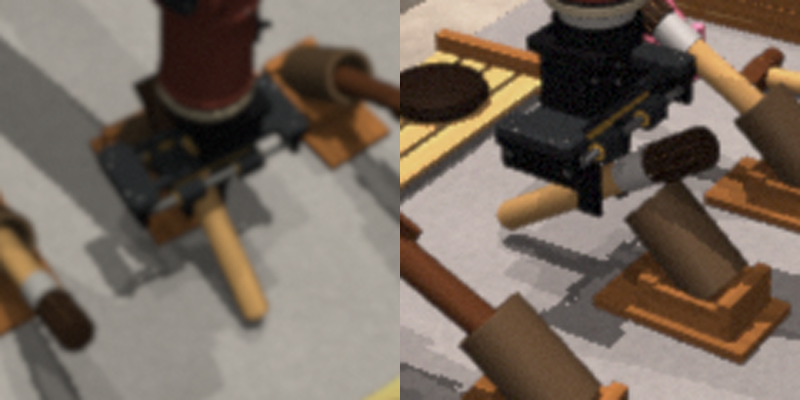

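```bash
python3 - <<'E'
from h import *
c=cams(); B,e=tri(c['scene'],(307.3,293.2),c['side'],(219.5,232.6)); print(B,e)
G=np.array([.5531,-.0137,.0962]); d=B-G; print(np.linalg.norm(d),np.degrees(np.arcsin(d[2]/np.linalg.norm(d))))
E
```

```text
[ 0.66151748 -0.02085019  0.02203579] 0.00010169637207386126
0.13155153039501016 -34.316608577331984
```

The slope is −34.3°, butt down (131 mm). Now lifting clear and turning half a turn.

>>> {"name": "jog_arm", "arguments": {
  "deltas": [
    {"xyz": [0,0,0.03],"yaw": 0},
    {"xyz": [0,0,0.04],"yaw": 0},
    {"xyz": [0.015,0,0.045],"yaw": 0},
    {"xyz": [0.015,0,0.045],"yaw": 0},
    {"xyz": [0.015,0,0.01],"yaw": 0}
  ]
}}

```text
t: 8.98
eef_pos: [0.6002, -0.0134, 0.2509]
tool_rot: [-0.016, 0.709, -0.016, -0.705]
wrist_force: [0.2, -0.8, -1.8]
opening: 0.305
```

>>> {"name": "jog_arm", "arguments": {
  "deltas": [
    {"xyz": [0.015,0,0],"yaw": 0.185},
    {"xyz": [0.01,0,0],"yaw": 0.185},
    {"xyz": [0.01,0,0],"yaw": 0.185},
    {"xyz": [0,0,0],"yaw": 0.185},
    {"xyz": [0,0,0],"yaw": 0.185}
  ]
}}

```text
t: 9.6
eef_pos: [0.6334, -0.0135, 0.2468]
tool_rot: [-0.303, -0.638, -0.304, 0.639]
wrist_force: [0.2, 0.2, -1.5]
opening: 0.311
```

>>> {"name": "jog_arm", "arguments": {
  "deltas": [
    {"xyz": [0,0,0],"yaw": 0.185},
    {"xyz": [0,0,0],"yaw": 0.185},
    {"xyz": [0,0,0],"yaw": 0.185},
    {"xyz": [0,0,0],"yaw": 0.185},
    {"xyz": [0,0,0],"yaw": 0.185}
  ]
}}

```text
t: 10.22
eef_pos: [0.6333, -0.0136, 0.247]
tool_rot: [0.556, 0.436, 0.557, -0.436]
wrist_force: [-0.1, -0.1, -0.5]
opening: 0.311
```

>>> {"name": "jog_arm", "arguments": {
  "deltas": [
    {"xyz": [0,0,0],"yaw": 0.185},
    {"xyz": [0,0,0],"yaw": 0.185},
    {"xyz": [0,0,0],"yaw": 0.185},
    {"xyz": [0,0,0],"yaw": 0.185},
    {"xyz": [0,0,0],"yaw": 0.185}
  ]
}}

```text
t: 10.85
eef_pos: [0.6333, -0.0137, 0.247]
tool_rot: [0.692, 0.142, 0.693, -0.142]
wrist_force: [-0.9, -0.8, -0.7]
opening: 0.307
```

>>> {"name": "jog_arm", "arguments": {
  "deltas": [
    {"xyz": [0,0,0],"yaw": 0.185},
    {"xyz": [0,0,0],"yaw": 0.185},
    {"xyz": [0,0,0],"yaw": 0},
    {"xyz": [0,0,0],"yaw": 0}
  ]
}}

```text
t: 11.35
eef_pos: [0.6335, -0.0137, 0.2473]
tool_rot: [0.707, 0.016, 0.707, -0.016]
wrist_force: [0.6, -0.6, -0.5]
opening: 0.313
```

```bash
python3 snap.py r5; python3 - <<'E'
from h import *
from scipy.spatial.transform import Rotation as R
s=bot.read_state(); q=s['tool_rot']; m=R.from_quat([q[1],q[2],q[3],q[0]]).as_matrix()
print(s['t'],s['eef_pos'],s['qpos'],np.degrees(np.arctan2(m[1,1],m[0,1])))
f=bot.grab_frame('wrist'); cv2.imwrite('pics/w2.png',f['image'])
E
```

```text
11.35 0.31315175105070425 [ 0.63345902 -0.01366554  0.24727346] [ 0.60983757 -0.63678863 -0.47649047]
scene crop origin 237 169 scale 2.857142857142857
side crop origin 151 87 scale 2.857142857142857
11.45 [ 0.63349358 -0.01360472  0.24745693] [ 0.67242114  0.45779431 -0.99639972  1.43136126  0.38278458  1.45762226
  1.208399  ] 87.50763518772975
```

View pics/r5.png

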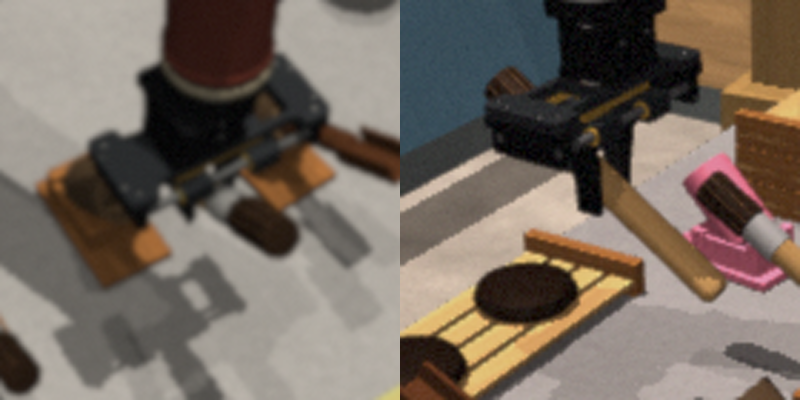

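View pics/w2.png

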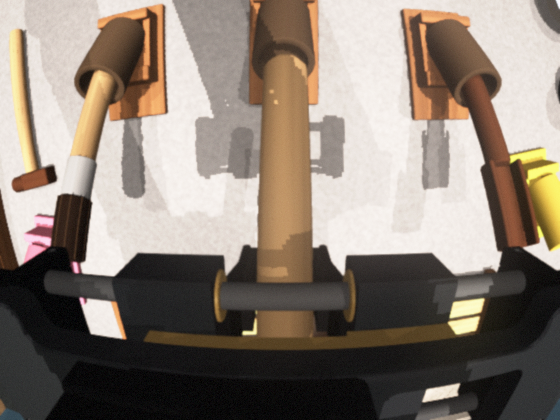

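The brush is reversed, butt pointing down towards the crock (wrist view: butt near (287,60), crock centred near (284,45)). Now measuring lateral alignment and slope.

```bash
cat >> h.py <<'E'
from scipy.spatial.transform import Rotation as Rr
def wray(f,s,p):
    K=np.array(f['mtx']);T=np.array(f['T_tool_cam']); x=(p[0]-K[0,2])/K[0,0]; y=-(p[1]-K[1,2])/K[1,1]
    r=np.hypot(x,y); d=np.array([np.sin(r)*x/r,np.sin(r)*y/r,-np.cos(r)])
    q=s['tool_rot']; m=Rr.from_quat([q[1],q[2],q[3],q[0]]).as_matrix()
    return m@T[:3,3]+np.array(s['eef_pos']), m@T[:3,:3]@d
def wplane(f,s,p,z):
    o,d=wray(f,s,p); return o+d*(z-o[2])/d[2]
E
python3 - <<'E'
from h import *
s=bot.read_state(); f=bot.grab_frame('wrist'); im=f['image']
cv2.imwrite('pics/w2c.png',cv2.resize(im[0:130,210:360],None,fx=5,fy=5,interpolation=2))
c=cams()['side']; cv2.imwrite('pics/s2c.png',cv2.resize(c[0][120:270,190:340],None,fx=4,fy=4,interpolation=2))
E
```

```text
(no output)
```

View pics/w2c.png

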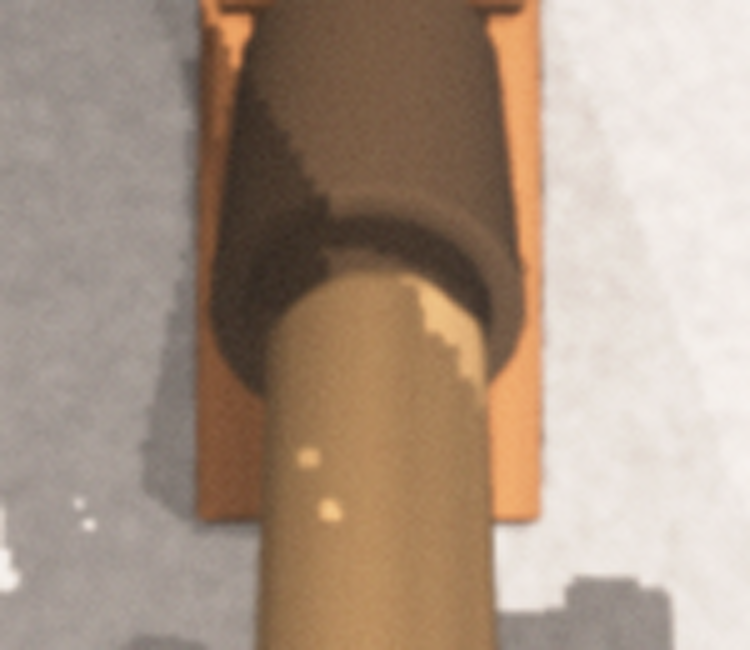

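View pics/s2c.png

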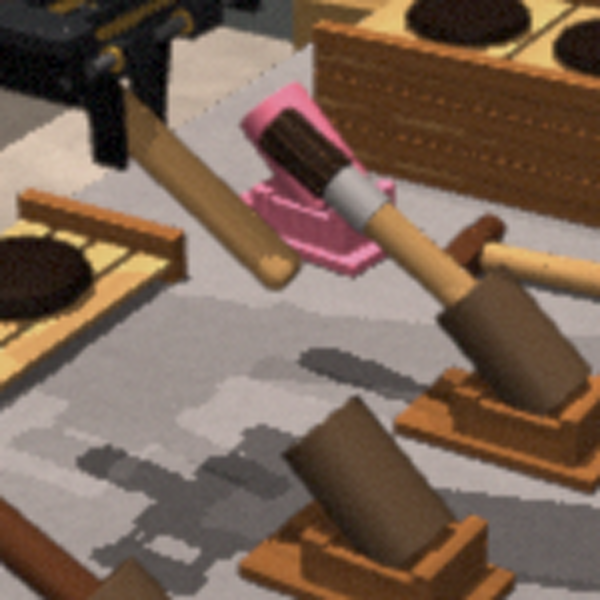

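```bash
python3 - <<'E'
from h import *
s=bot.read_state(); f=bot.grab_frame('wrist'); W=lambda u,v:(210+u/5-.5,v/5-.5)
for n,u,v,z in [('mL',212,290,.102),('mR',525,290,.102),('bL',268,330,.19),('bR',487,330,.19),('hL',258,620,.22),('hR',495,620,.22),('plateL',198,520,.01),('plateR',540,520,.01)]: print(n,wplane(f,s,W(u,v),z).round(4))
c=cams()
# butt in side cast onto vertical plane y=const
o,d=ray(c['side'],(190+283/4-.5,120+266/4-.5)); B=o+d*((-.0095-o[1])/d[1]); print('butt',B)
for p in [(285,450),(360,397)]:
    o,d=ray(c['side'],(190+p[0]/4-.5,120+p[1]/4-.5)); print('rim sil',o+d*((-.0095-o[1])/d[1]))
G=np.array(s['eef_pos'])+[0,0,.019]; D=B-G; print(G,np.linalg.norm(D),np.degrees(np.arctan2(D[2],-D[0])),np.degrees(np.arctan2(D[1],-D[0])),s['eef_pos'],s['t'])
E
```

```text
mL [ 0.4959 -0.0384  0.102 ]
mR [0.4985 0.0198 0.102 ]
bL [ 0.5198 -0.0231  0.19  ]
bR [0.521  0.0059 0.19  ]
hL [ 0.5591 -0.024   0.22  ]
hR [0.5602 0.0033 0.22  ]
plateL [ 0.5348 -0.0527  0.01  ]
plateR [0.5384 0.0302 0.01  ]
butt [ 0.52487117 -0.0095      0.20240243]
rim sil [ 0.52623279 -0.0095      0.07448087]
rim sil [ 0.47321571 -0.0095      0.12894602]
[ 0.63353699 -0.01354589  0.26660658] 0.12628065011505507 -30.576305998494554 2.1322752308085318 [ 0.63353699 -0.01354589  0.24760658] 11.65
```

Alignment is good: the mouth centre is near (0.500, −0.009, 0.102), with a 58 mm outer width (60 given). The butt is at y −0.009 and the slope about 31–34°. Lowering to just outside the mouth.

>>> {"name": "jog_arm", "arguments": {
  "deltas": [
    {"xyz": [0,0,-0.025],"yaw": 0},
    {"xyz": [0,0,-0.03],"yaw": 0},
    {"xyz": [-0.001,-0.001,-0.024],"yaw": 0},
    {"xyz": [0,0,0],"yaw": 0},
    {"xyz": [0,0,0],"yaw": 0}
  ]
}}

```text
t: 12.42
eef_pos: [0.6331, -0.0144, 0.1697]
tool_rot: [0.707, 0.015, 0.707, -0.014]
wrist_force: [-0.1, 1.0, -0.4]
opening: 0.312
```

```bash
python3 - <<'E'
from h import *
s=bot.read_state(); f=bot.grab_frame('wrist'); im=f['image'];print(s['t'],s['eef_pos'])
a=cv2.resize(im[0:130,220:350],(600,600),interpolation=2)
cv2.imwrite('pics/w3c.png',a)
c=cams()['side']; cv2.imwrite('pics/s3c.png',cv2.resize(c[0][160:290,200:330],(585,585),interpolation=2))
E
```

```text
12.425 [ 0.63305895 -0.01439161  0.169683  ]
```

View pics/w3c.png

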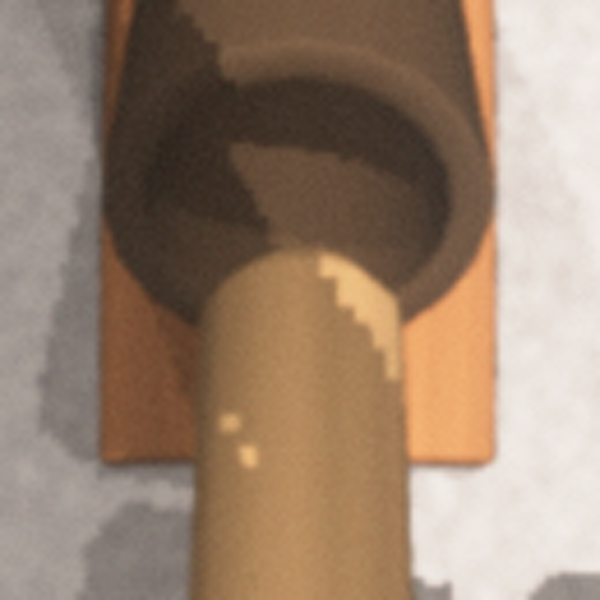

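View pics/s3c.png

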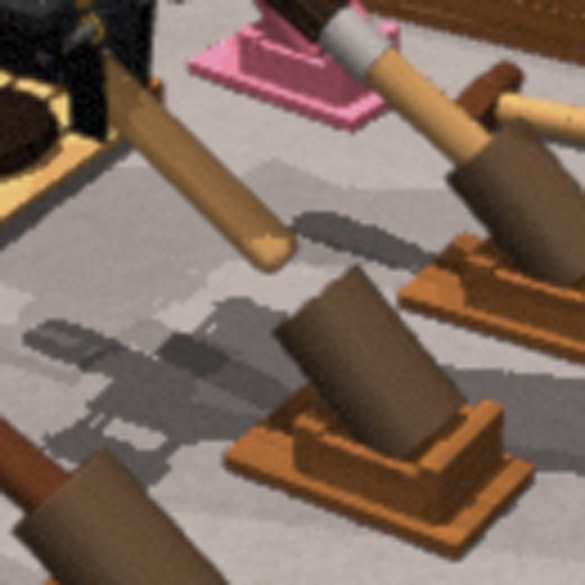

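```bash
python3 - <<'E'
from h import *
c=cams()['side']
def q(u,v):
    o,d=ray(c,(200+u/4.5-.5,160+v/4.5-.5)); return o+d*((-.0095-o[1])/d[1])
for n,p in dict(butt=(277,252),mouth=(316,298)).items(): print(n,q(*p).round(4))
# handle silhouette edges slope
for n,p in dict(u1=(165,90),u2=(285,218),l1=(130,140),l2=(240,258)).items(): print(n,q(*p).round(4))
s=bot.read_state(); print(s['eef_pos'])
E
```

```text
butt [ 0.5244 -0.0095  0.1223]
mouth [ 0.5003 -0.0095  0.1009]
u1 [ 0.5923 -0.0095  0.2019]
u2 [ 0.5189 -0.0095  0.145 ]
l1 [ 0.6169 -0.0095  0.165 ]
l2 [ 0.5481 -0.0095  0.1113]
[ 0.63293178 -0.01450733  0.1693872 ]
```

Butt to mouth is (−0.024, −0.021) in x and z, and the lateral match is within about 1 mm. Inserting.

>>> {"name": "jog_arm", "arguments": {
  "deltas": [
    {"xyz": [-0.012,0.0005,-0.0105],"yaw": 0},
    {"xyz": [-0.012,0.0005,-0.0105],"yaw": 0},
    {"xyz": [-0.012,0.0005,-0.0095],"yaw": 0},
    {"xyz": [-0.012,0.0005,-0.0095],"yaw": 0}
  ]
}}

```text
t: 13.18
eef_pos: [0.5843, -0.0126, 0.1287]
tool_rot: [0.707, 0.014, 0.707, -0.015]
wrist_force: [0.8, 0.4, -0.3]
opening: 0.308
```

```bash
python3 snap.py i1
```

```text
13.175 0.30812212312194076 [ 0.58434717 -0.01256569  0.12865345] [ 0.76372759  0.43368547 -0.28567928]
scene crop origin 225 181 scale 2.857142857142857
side crop origin 170 136 scale 2.857142857142857
```

View pics/i1.png

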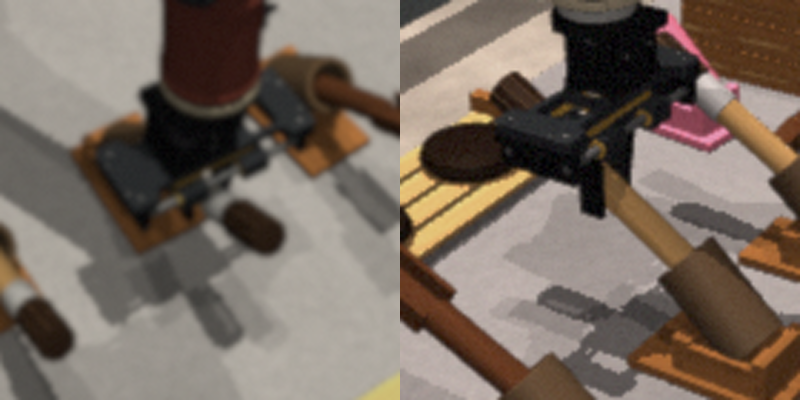

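The butt is inside the crock, centred, with no significant force. Continuing to the bottom.

>>> {"name": "jog_arm", "arguments": {
  "deltas": [
    {"xyz": [-0.011,0.0005,-0.009],"yaw": 0},
    {"xyz": [-0.011,0.0005,-0.009],"yaw": 0},
    {"xyz": [-0.009,0.0003,-0.0075],"yaw": 0}
  ]
}}

```text
t: 13.65
eef_pos: [0.5526, -0.0113, 0.1024]
tool_rot: [0.707, 0.014, 0.707, -0.014]
wrist_force: [-0.2, -1.2, 1.2]
opening: 0.312
```

>>> {"name": "jog_arm", "arguments": {
  "deltas": [
    {"xyz": [-0.004,0,-0.0033],"yaw": 0},
    {"xyz": [-0.004,0,-0.0033],"yaw": 0}
  ]
}}

```text
t: 13.9
eef_pos: [0.5506, -0.0112, 0.0998]
tool_rot: [0.711, 0.015, 0.703, -0.015]
wrist_force: [14.2, -1.9, 25.3]
opening: 0.309
```

```bash
python3 snap.py i2
```

```text
13.9 0.308935851532853 [ 0.55064886 -0.01120494  0.09981373] [14.17975438 -1.89515842 25.27022567]
scene crop origin 218 178 scale 2.857142857142857
side crop origin 182 150 scale 2.857142857142857
```

View pics/i2.png

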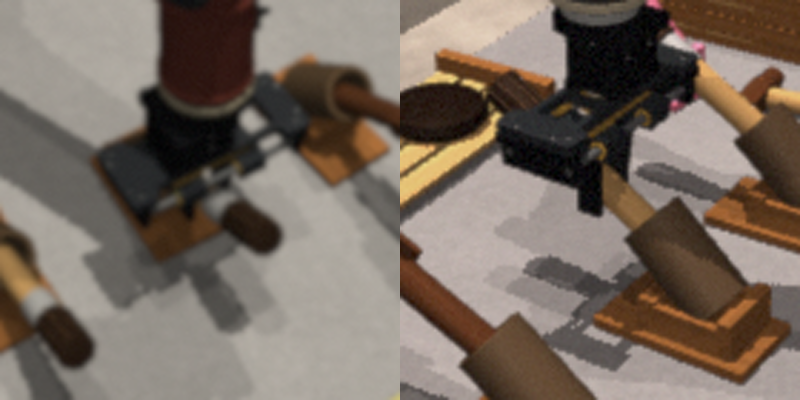

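The force is 29 N, nearly all along the tube axis (27 N axial, 9 N normal to it), as expected with the butt on the floor. I'll ease the sideways part and check.

>>> {"name": "jog_arm", "arguments": {
  "deltas": [
    {"xyz": [-0.002,0,0.004],"yaw": 0},
    {"xyz": [0,0,0],"yaw": 0}
  ]
}}

```text
t: 14.25
eef_pos: [0.5482, -0.0111, 0.1034]
tool_rot: [0.711, 0.015, 0.703, -0.014]
wrist_force: [10.6, 0.6, 6.3]
opening: 0.308
```

```bash
python3 - <<'E'
from h import *
s=bot.read_state();print(s['t'],s['eef_pos'],s['wrist_force'])
c=cams()['side']; cv2.imwrite('pics/s4c.png',cv2.resize(c[0][120:270,180:330],(600,600),interpolation=2))
E
```

```text
14.25 [ 0.54821578 -0.01114879  0.10338023] [10.59929044  0.57494103  6.28526344]
```

View pics/s4c.png

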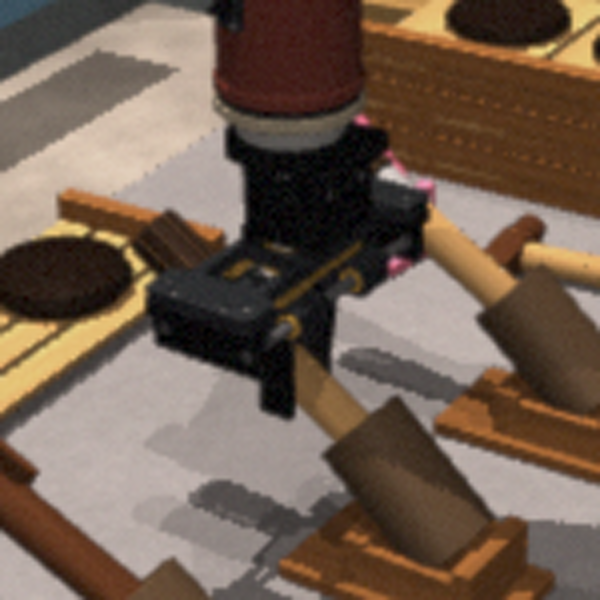

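The force is now purely along the brush, so the butt is seated on the floor. Releasing.

>>> {"name": "jog_arm", "arguments": {
  "deltas": [
    {"xyz": [0,0,0],"yaw": 0},
    {"xyz": [0,0,0],"yaw": 0},
    {"xyz": [0,0,0],"yaw": 0},
    {"xyz": [0,0,0],"yaw": 0},
    {"xyz": [0,0,0],"yaw": 0}
  ],
  "hand": -1
}}

```text
t: 14.98
eef_pos: [0.5434, -0.0113, 0.1003]
tool_rot: [0.707, 0.014, 0.707, -0.014]
wrist_force: [-0.7, 0.0, -1.3]
opening: 0.794
```

>>> {"name": "jog_arm", "arguments": {
  "deltas": [
    {"xyz": [0,0,0],"yaw": 0},
    {"xyz": [0,0,0],"yaw": 0},
    {"xyz": [0,0,0],"yaw": 0},
    {"xyz": [0,0,0],"yaw": 0},
    {"xyz": [0,0,0],"yaw": 0}
  ]
}}

```text
t: 15.6
eef_pos: [0.5435, -0.0113, 0.1004]
tool_rot: [0.707, 0.014, 0.707, -0.014]
wrist_force: [-0.3, 1.1, -0.2]
opening: 1.002
```

```bash
python3 - <<'E'
from h import *
s=bot.read_state();print(s['t'],s['eef_pos'],s['wrist_force'],s['opening'])
f=bot.grab_frame('wrist'); cv2.imwrite('pics/w5.png',f['image'])
E
python3 snap.py i5
```

```text
15.6 [ 0.54352248 -0.01133676  0.10044615] [-0.31288036  1.07535506 -0.19257375] 1.0016188696501105
15.65 1.0018912408424754 [ 0.5435303  -0.01129625  0.10044161] [-0.0165901  -0.09607898 -0.0594405 ]
scene crop origin 217 176 scale 2.857142857142857
side crop origin 184 150 scale 2.857142857142857
```

View pics/i5.png

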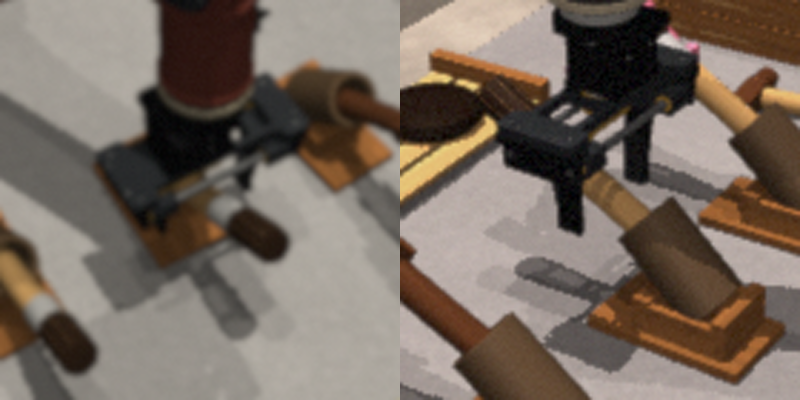

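View pics/w5.png

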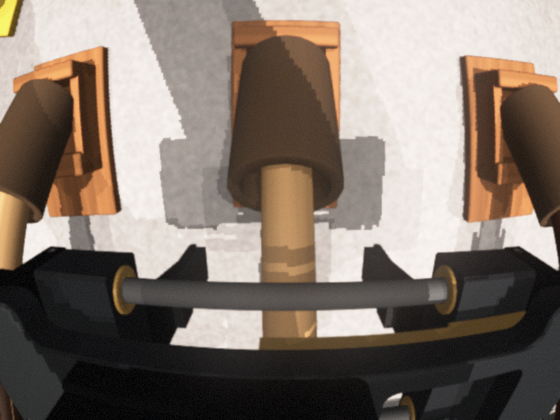

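The fingers are fully open, and the brush rests in the crock with no force on the wrist. Lifting straight up and clear.

>>> {"name": "jog_arm", "arguments": {
  "deltas": [
    {"xyz": [0,0,0.02],"yaw": 0},
    {"xyz": [0,0,0.04],"yaw": 0},
    {"xyz": [0,0,0.05],"yaw": 0},
    {"xyz": [0,0,0.05],"yaw": 0},
    {"xyz": [0,0,0.05],"yaw": 0}
  ]
}}

```text
t: 16.38
eef_pos: [0.5433, -0.0108, 0.3137]
tool_rot: [0.707, 0.014, 0.706, -0.014]
wrist_force: [0.5, -0.2, -0.6]
opening: 0.997
```

>>> {"name": "jog_arm", "arguments": {
  "deltas": [
    {"xyz": [-0.02,0,0.05],"yaw": 0},
    {"xyz": [-0.03,0,0.03],"yaw": 0},
    {"xyz": [-0.03,0,0.0],"yaw": 0},
    {"xyz": [0,0,0],"yaw": 0}
  ]
}}

```text
t: 16.88
eef_pos: [0.4627, -0.0104, 0.3922]
tool_rot: [0.708, 0.013, 0.706, -0.016]
wrist_force: [0.7, 0.2, 0.2]
opening: 1.001
```

```bash
python3 - <<'E'
from h import *
s=bot.read_state();print(s['t'],s['eef_pos'],s['wrist_force'])
c=cams(); f=bot.grab_frame('wrist')
cv2.imwrite('pics/f_side.png',cv2.resize(c['side'][0][120:270,170:370],(800,600),interpolation=2))
cv2.imwrite('pics/f_scene.png',cv2.resize(c['scene'][0][180:330,180:380],(800,600),interpolation=2))
E
```

```text
16.875 [ 0.46268415 -0.0103756   0.3922465 ] [0.66719173 0.16113721 0.20648776]
```

View pics/f_side.png

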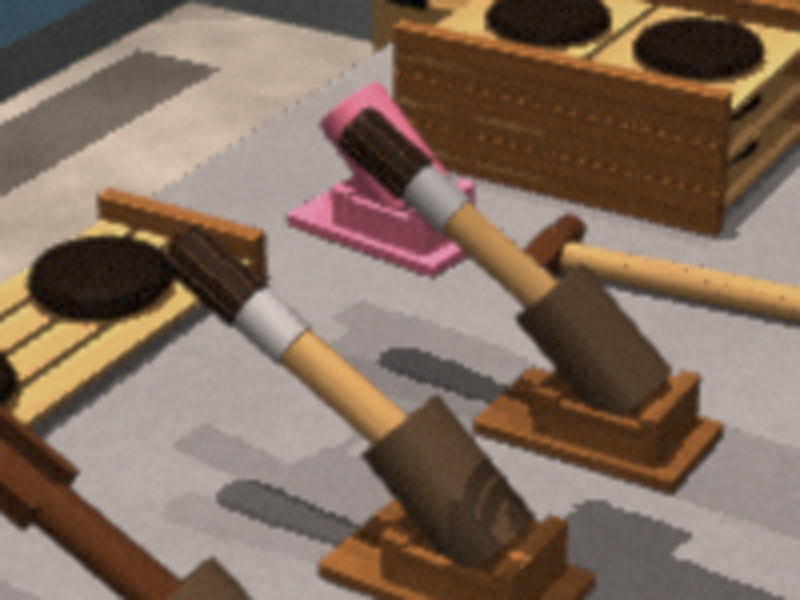

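View pics/f_scene.png

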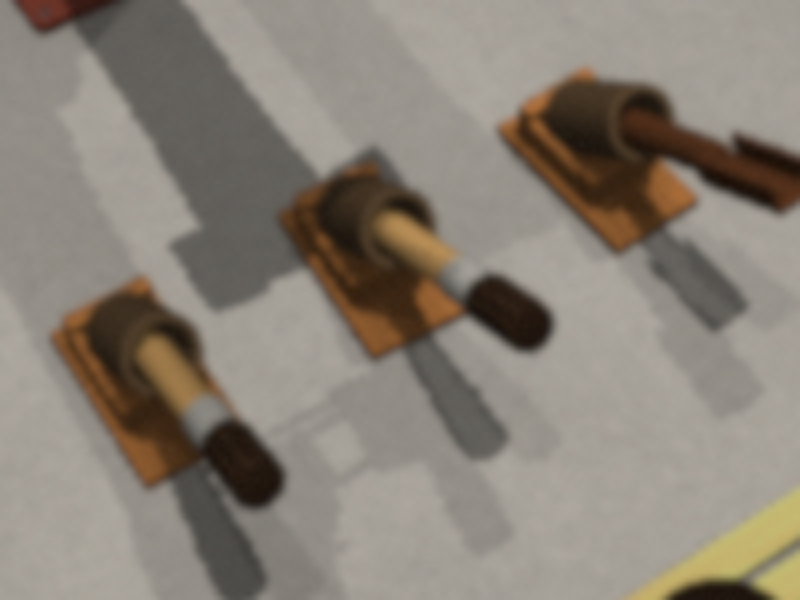

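```bash
python3 - <<'E'
from h import *
c=cams();a,b=c['scene'],c['side']
S=lambda u,v:(180+u/4-.5,180+v/4-.5); D=lambda u,v:(170+u/4-.5,120+v/4-.5)
T,e=tri(a,S(537,330),b,D(187,244)); J,e2=tri(a,S(452,272),b,D(296,344))
O=np.array([.4366,-.0065,.045]); M=O+.085*np.array([.743,-.03,.669])
d=(T-J)/np.linalg.norm(T-J); print(T,e,J,e2,np.linalg.norm(T-J))
for X,n in((T,260),(J,163)): print(n,np.linalg.norm(X-O),np.linalg.norm(X-M))
d=(T-O)/np.linalg.norm(T-O);print('slope',np.degrees(np.arcsin(d[2])),'butt from tip',T-.26*d,'axial depth',(T-.26*d-O)@[.743,-.03,.669])
# same in side view for brush_b: visible lengths in pixels, handle boundary->mouth
E
```

```text
[ 0.65934442 -0.01336713  0.1792552 ] 0.007147109931357076 [ 0.57377838 -0.01261834  0.13460968] 0.004259689853457977 0.09651595749756406
260 0.26016665770115316 0.17741663292354296
163 0.16396717763083746 0.08102102961912294
slope 31.06668506930354 butt from tip [ 0.43674269 -0.0065044   0.045086  ] axial depth 0.00016368232161167884
```

The tip is 260 mm and the ferrule joint 164 mm from the crock floor centre (260 and 163 expected), and the slope is 31°. The brush is fully seated, so I'm handing in.

```bash
python3 -c "
from plant import bot
print(bot.close_job()); print(bot.read_state()['t'])"
```

```text
the job is handed in; nothing more can be done
None
the job is handed in; nothing more can be done
```

The wrongly stored brush is back in its own crock, handle first and down to the bottom, with the bristles sticking up out of the mouth. I handed the job in at about 17 s of the 48 s allowed.

**How it was done:** I gripped the brush about 130 mm from the butt and pulled it out. The jogs could only yaw, so a half turn alone would have left the butt pointing up. I pressed the bristles lightly (about 3 N) on the crock's upper rim until the brush pivoted in the pads to butt down. Then I made the half turn, inserted the handle until it met the floor at about 29 N, let go and lifted clear.

**Last checks:**
- **Depth:** the bristle tip is 260 mm and the ferrule joint 164 mm from the crock floor centre (260 and 163 mm expected). The two camera rays missed each other by 7 and 4 mm, so this is a by-eye check.
- **Slope:** about 31° above level, close to the 30° expected.
- **Robot:** the gripper is open and clear, with no real force on the wrist.
- **Other utensils:** the second brush and the scoop still look in place in both views.

**Disagreements:**
- The slope of the brush in the grip measured anywhere from 31° to 38° depending on the view, with no effect on the insertion.
- With the brush still gripped and pressed down, the arm's pose put the butt about 3–5 mm above the floor. The force and the final camera check both say it is seated.

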